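# Set the length stop on the strip-cutting bed and bring the balsa up to it

### The arm

A 7-joint arm with a two-finger parallel gripper is mounted at the origin on the work surface; the furniture and walls round the work are solid. World frame = base frame: x ahead of the robot, y to its left, z up, the work surface at z = 0. Lengths are in m, angles in rad, forces in N, time in s.
With the tool pointing down it reaches from about 0.425 to 0.95 m from the base axis. Payload 4.7 kg.
Tool frame: the origin (TCP) lies on the centre line of the jaws, within the pads' length; the fingertips stand robot.nose_length ahead of it and the grasp point (between the pads) lies 8 mm behind it (robot.nose_length is the distance from the TCP to the fingertips, in m); z points along the fingers, y is the line along which they close (so a half turn about z gives the same grasp; the last joint's range is limited). The gripper opens to 85 mm and grips with 20 to 120 N. Pads are 22 mm wide; open, the fingers measure 114 mm over their backs; the gripper's body (76 mm by 85 mm) begins 54 mm behind the grasp point. The pads swing forward as they close: fully open they stand 13 mm farther back than shut.
Start: joints at [1.189, 0.469, -0.049, 1.532, 0.024, 1.141, -0.082], TCP at [0.233, -0.633, 0.22] pointing down, gripper open.
Joint ranges: [-2.59, 2.59], [-0.33, 1.99], [-1.39, 1.29], [0.1, 2.45], [-1.04, 4.18], [0.21, 1.99], [-2.66, 2.66]. Speed limits (rad/s): [2.57, 2.57, 3.14, 3.14, 3.14, 3.14, 3.14].

### API

Orientations are given as [roll, pitch, yaw] about the fixed x, y, z axes, in that order (R = Rz(yaw) Ry(pitch) Rx(roll)).
In Python, from plant import robot gives the robot as it stands. Calls block until the motion is done:
- robot.goto(position, orientation): joint-space move of the TCP to a pose.
- robot.move_straight(position, vel=0.15, attitude=None, contact_N=None): straight line of the TCP; attitude=None keeps the orientation; vel is the mean speed in m/s. With contact_N (N) it stops when the force on the tool has changed by that much, and returns True; else False.
- robot.move_joints(angles): joint-space move.
- robot.grip(opening, strength=None): opening from 0.0 (shut) to 1.0 (fully open); strength is the grip in N (None keeps the last); returns when the fingers have stopped.
- robot.sleep(seconds).
- robot.inverse_kinematics(position, orientation): joint angles nearest the present ones, or None.
- robot.sense(): the state.
- robot.grab_frame(name): name is "side" or "top"; returns a dict with "image" (420x560x3 uint8, red, green, blue), "range_z" (420x560 float32, m along the optical axis (not along the pixel's ray), 0 where there is no reading), "fx", "fy", "cx", "cy" (pixels), "R" (3x3) and "t" (3): a world point X has camera coordinates R X + t. Camera axes: x right, y down, z forward; pixel columns grow to the right and rows downward; lengths in m; the calibration is good to about 2 mm. A picture is of the moment at which its call begins.
A pose or a line that the arm cannot do raises robot.IKError and nothing moves.
- robot.close_job(): hands the job in; it is judged then, once.
The state is a dict: "t": time; "joint_pos": joint angles; "joint_velocities": joint speeds; "effort": joint torques, N m; "tcp_pos": TCP position; "tcp_rot": TCP orientation; "wrist_force": force on the tool from outside, world axes, zero at the start; "torque": the same for the moment, N m; "opening": opening from 0.0 (shut) to 1.0 (fully open); "gripper_force": force on a finger pad.
Only numpy, scipy, OpenCV 4.12 (cv2) and the standard library are available. Lean on these libraries where they do the work, as an engineer would, in place of code of your own. Each camera call takes 0.05 s, during which the arm holds its last target. There are 200 camera calls.

### The job

Change the strip-cutting bed over from its short length setting to its long one: with a fingertip press the spring plunger down and, keeping it down, push the black thumb tab away from it, so that the stop slides along to its other locking hole and the plunger springs back up there. Then push the bundle of balsa strips along its lane, without lifting it, until it butts against the stop. Leave the things lying round the bed where they are.

Things in the scene. Friction and masses are not known exactly. Their poses are not given: they have to be found in the camera images.
- cutting_bed: strip-cutting bed, grey plate fixed on the desk top (z 0), x -44..44, y -112..130 mm from its origin (on the underside); x across, y along, z up. Deck top z 12. Work lane x 0..36, open at both ends, between upright fence (x 36..42, top z 30) and low strip (x -10..0, top z 18). Slide track x -36..-10, then outer strip x -41..-36 (top z 18). Only tab (z 40) and stop (z 34) stand higher.
- plunger (a joint): spring plunger in the bed at bed x -23, y -20 mm: 0 up, 0.0062 m fully down; 2 N starts it, 4 N holds it fully down. Its collar fills a hole in the slide and locks it; the slide is free when it is 4.5 mm or more down. Once the slide has moved some 3 mm, the slide itself keeps it down, until the collar meets the slide's other hole and, if nothing presses the cap, springs up.
- plunger_top (a point): centre of the flat top of the plunger's round dark steel cap, 22 mm in diameter. Up, it is 27 mm above the bed's underside; fully down 21 mm, still 5 mm above the slide bar and 3 mm above the strips beside it.
- stop_slide (a joint): stop slide, aluminium bar 26 mm wide with a keyhole slot, top at bed z 16 mm: 0 = short setting (locked), 0.050 m = long setting, hard end at 0.0504; grows along bed +y. Sliding it takes about 2 to 4 N. It cannot leave its track.
- tab_face (a point): middle of the pushing face of the black thumb tab upright on the slide, 24 mm wide, 5 mm thick, from bed z 16 to 40 mm. The face looks along bed -y, toward the plunger; at the short setting it is 16 mm beyond the plunger's axis (bed y -4). Travels with the slide. Next behind the tab is the stop's foot block, 49 mm past this face.
- stop_face (a point): point on the face of the stop, an aluminium foot at the slide's leading end that reaches across the work lane (bed x 3..34, z 13..34 mm). The face looks along bed -y; this point is at mid lane (bed x 18), z 18, at bed y 45 in the short and 95 in the long setting.
- balsa: bundle of pale balsa strips in a band, 218 long, 30 wide, 11 mm high, about 45 g, lying along the lane on the deck, own y along bed +y. Origin: centre of underside, 1 mm below the wood. Its -y end hangs past the bed's end, over the desk. Strips are staggered: the longest reaches +109 mm (own x -3..3, lower layer), another -109 (x 3..9, lower layer), the others end 3 to 32 mm short of that.
- balsa_front (a point): farthest +y tip of the bundle, the end that shall butt against the stop, 6 mm above its underside
- balsa_rear (a point): farthest -y tip of the bundle, the end to push, 6 mm above its underside; beyond the bed's end throughout (bed y -123 when home), with 12 mm of air below it, so fingertips can stand behind it lower than the deck
- offcut: bystander: timber block 30 x 50 x 22 mm lying on the desk behind the fence; origin centre of its underside
- clip: bystander: black bulldog clip 29 x 41 x 42 mm on the desk behind the fence; origin centre of its underside
- sharpener: bystander: small brass pencil sharpener 15 x 24 x 13 mm on the desk to the right, nearer the robot; origin centre of its underside
- drawer_box: fixed furniture to keep clear of: birch-ply box of drawers, 220 x 250 mm, 168 mm tall, one drawer standing open toward the bed, right of the bed, between it and where the arm starts; origin centre of the underside of the box. A flat paper trimmer (up to 49 mm tall) lies between the bed and the robot.

How it is judged:
On the way, in this order (a step that is already met when the one before it is completed fails the run):
1. a fingertip holds the plunger down while the stop is still at its short setting (value of joint plunger above 0.003 m and contact force between the fingers and cutting_bed above 1 N and value of joint stop_slide below 0.004 m), for 0.05 s.
2. the stop stands at its long setting with the plunger sprung up in the hole (value of joint stop_slide above 0.0475 m and value of joint plunger below 0.0015 m), for 0.2 s.
At the end, for the whole second after the job is handed in: The stop stands at its long setting (slide at 47.5 mm or more), locked by the plunger sprung up (within 1.5 mm of its top position); the balsa bundle lies flat and at rest in the work lane, within 0.06 rad of straight, its leading tip within 4 mm of the stop's face (all of step 2 and y of balsa_front in the frame of stop_face between -0.004 and 0.003 m and x of balsa in the frame of cutting_bed between 0.012 and 0.024 m and z of balsa in the frame of cutting_bed below 0.015 m and angle between the y axis of balsa and the y axis of cutting_bed, either way round below 0.06 rad and angle between balsa's own z axis and vertical below 0.05 rad and linear speed of balsa below 0.01 m/s); the robot touches nothing.
It fails at once if the balsa bundle is lifted off the deck or tipped (z of balsa in the frame of cutting_bed above 0.021 m or angle between balsa's own z axis and vertical above 0.15 rad).
It fails at once if a bystander is moved by more than 20 mm (distance of any of offcut, clip, sharpener from where it was at the start of the episode above 0.02 m).
It also fails if it takes over 45 s, if anything falls off the work surface, if the arm or the gripper's body presses on something with over 40 N, if the wrist force passes 120 N, or if a joint passes its speed limit or range.

## Working session

There is one attempt and no reset: what is moved stays moved. The work goes in short steps, each a Python script; the robot and the scene stay as the last script left them, time stands still between calls to the robot, and variables do not carry over. Pictures are saved under pics/ and viewed, at most 10 in all, crops included, and the job is handed in when it is done.

```bash
mkdir -p pics; ls
python3 - <<'E'
from plant import robot
import cv2,numpy as np
print(robot.nose_length, robot.sense()['tcp_rot'],robot.sense()['t'])
for n in('side','top'):
    f=robot.grab_frame(n); np.savez(f'{n}.npz',**f)
    cv2.imwrite(f'pics/{n}0.png',cv2.cvtColor(f['image'],cv2.COLOR_RGB2BGR))
    print(n,f['fx'],f['cx'],f['cy'],(-f['R'].T@f['t']).round(3),f['R'].round(2).tolist())
E
```

```text
pics
0.011 [-3.13961241e+00  6.38822876e-05  3.52776427e-01] 0.0
side 532.3046673856876 263.8157513464459 208.35236562017892 [0.448 1.076 0.604] [[-1.0, -0.09, 0.01], [-0.05, 0.43, -0.9], [0.08, -0.9, -0.44]]
top 399.589180607309 284.6203535731524 207.94666663915953 [ 0.426 -0.061  0.944] [[0.03, -1.0, -0.01], [-0.99, -0.03, -0.13], [0.13, 0.02, -0.99]]
```

View pics/top0.png

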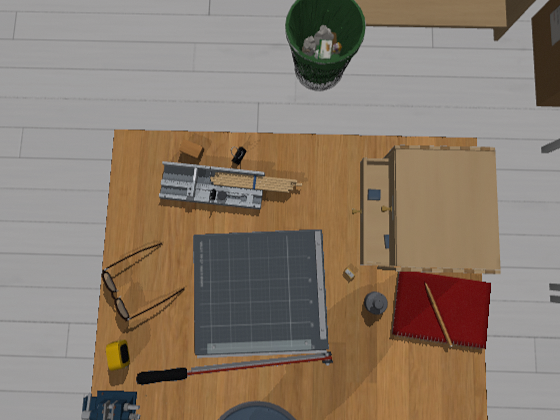

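View pics/side0.png

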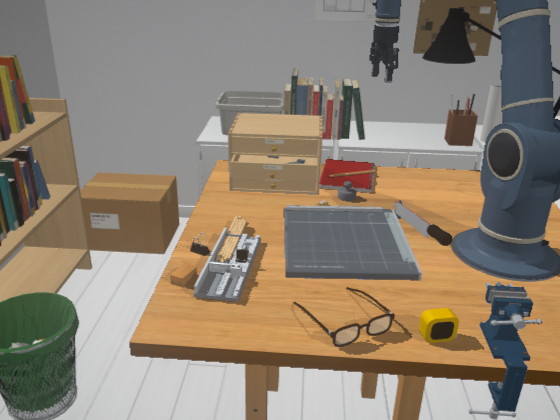

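```bash
cat > h.py <<'E'
import numpy as np,cv2
def ray(f,u,v,z):
    "world point at height z seen at pixel u,v"
    R,t=f['R'],f['t']; c=-R.T@t
    d=R.T@np.array([(u-f['cx'])/f['fx'],(v-f['cy'])/f['fy'],1.])
    return c+d*(z-c[2])/d[2]
def proj(f,X):
    p=f['R']@np.asarray(X)+f['t']; return np.array([f['fx']*p[0]/p[2]+f['cx'],f['fy']*p[1]/p[2]+f['cy']])
def cloud(f):
    z=f['range_z']; v,u=np.indices(z.shape)
    P=np.stack([(u-f['cx'])/f['fx']*z,(v-f['cy'])/f['fy']*z,z],-1)
    return (P-f['t'])@f['R']
E
python3 - <<'E'
import numpy as np,cv2
from h import *
f=dict(np.load('top.npz')); g=dict(np.load('side.npz'))
b=lambda i,x0,x1,y0,y1,s:cv2.resize(cv2.cvtColor(i[y0:y1,x0:x1],cv2.COLOR_RGB2BGR),None,fx=s,fy=s,interpolation=cv2.INTER_CUBIC)
cv2.imwrite('pics/topc.png',b(f['image'],150,310,140,220,5))
cv2.imwrite('pics/sidec.png',b(g['image'],160,280,205,305,6))
# bed plate: near-grey pixels in the bed region
for n,fr in(('top',f),('side',g)):
    P=cloud(fr); im=fr['image'].astype(int)
    sat=im.max(2)-im.min(2)
    m=(P[...,0]>.5)&(P[...,0]<.85)&(P[...,1]>-.0)&(P[...,1]<.4)&(P[...,2]>.004)&(P[...,2]<.06)&(sat<40)&(fr['range_z']>0)
    mm=m.astype(np.uint8)
    k,l,st,_=cv2.connectedComponentsWithStats(mm); i=1+st[1:,4].argmax(); print(n,st[i])
    q=P[l==i]; print(q.min(0).round(3),q.max(0).round(3),cv2.minAreaRect((q[:,:2]*1000).astype(np.float32)))
E
```

```text
top [ 159  161  106   48 3211]
[0.55  0.004 0.004] [0.654 0.251 0.042] ((602.3353271484375, 128.19931030273438), (242.70266723632812, 86.48399353027344), 85.14907836914062)
side [ 194  228   67   74 2660]
[0.549 0.005 0.004] [0.654 0.255 0.042] ((601.9071044921875, 128.45567321777344), (247.79029846191406, 86.7596664428711), 85.28314971923828)
```

View pics/topc.png

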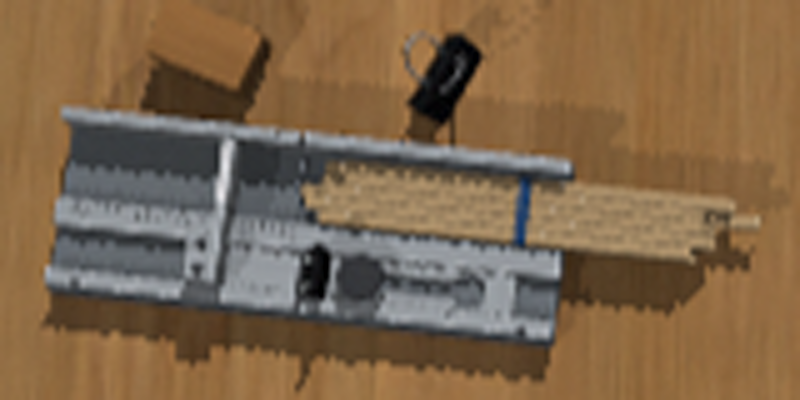

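View pics/sidec.png

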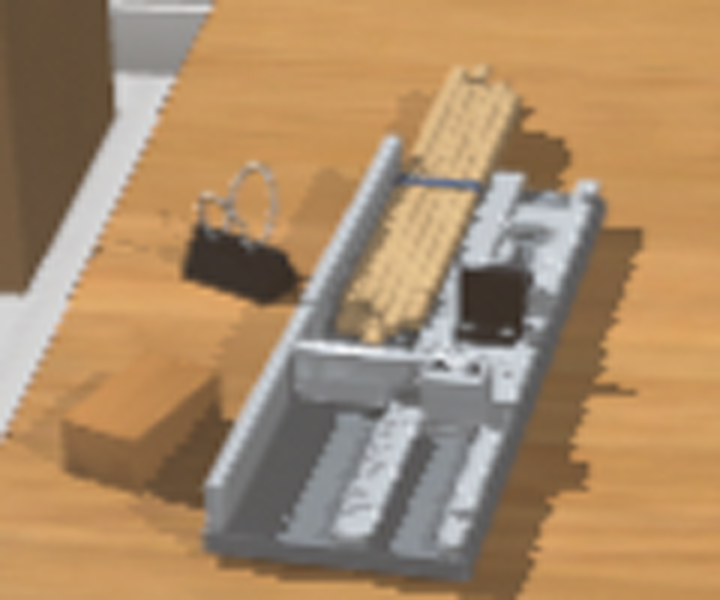

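The crops show the bed with +y to image left: cap at top pixel (222,195.6), tab (213,194), stop (195,174), balsa tip behind at (301.4,184), all stop at the short setting. Now I fit the bed pose and cross-check.

```bash
cat >> h.py <<'E'
def bed(yaw=None,o=None):
    yaw=BY if yaw is None else yaw; o=BO if o is None else o
    c,s=np.cos(yaw),np.sin(yaw); R=np.array([[c,-s,0],[s,c,0],[0,0,1]])
    return (lambda p:R@np.asarray(p,float)+np.r_[o,0]), (lambda w:R.T@(np.asarray(w)-np.r_[o,0]))
E
python3 - <<'E'
import numpy as np,cv2
from h import *
f=dict(np.load('top.npz')); g=dict(np.load('side.npz'))
ya=-np.radians(4.8); ctr=np.array([.6021,.1283]); yd=np.array([-np.sin(ya),np.cos(ya)]); o=ctr-.009*yd
B,I=bed(ya,o); print('origin',o)
cap=ray(f,222,195.6,.027); print('cap',cap,I(cap), I(ray(f,301.4,184,.018)))
# dark cap/tab masks
for n,fr in(('top',f),('side',g)):
    im=fr['image']; P=cloud(fr); L=(P-np.r_[o,0])@np.array([[np.cos(ya),-np.sin(ya),0],[np.sin(ya),np.cos(ya),0],[0,0,1]])
    sel=lambda x0,x1,y0,y1,z0,z1:(L[...,0]>x0)&(L[...,0]<x1)&(L[...,1]>y0)&(L[...,1]<y1)&(L[...,2]>z0)&(L[...,2]<z1)
    for nm,a in dict(cap=(-.04,-.006,-.036,-.009,.0235,.031),tab=(-.04,-.004,-.008,.012,.034,.046),stop=(.003,.034,.03,.065,.031,.04),fence=(.03,.05,-.12,.14,.027,.034)).items():
        q=L[sel(*a)]
        if len(q): print(n,nm,len(q),q.min(0).round(4),q.max(0).round(4),q.mean(0).round(4))
        if nm=='fence': print(' slope',np.polyfit(q[:,1],q[:,0],1))
    hs=cv2.cvtColor(im,cv2.COLOR_RGB2HSV)
    m=(hs[...,1]>60)&(hs[...,0]<30)&sel(-.01,.045,-.2,.05,.013,.03)
    q=L[m]; print(n,'balsa',q.min(0).round(4),q.max(0).round(4),cv2.minAreaRect((q[:,:2]*1000).astype(np.float32)))
E
```

```text
origin [0.6013469  0.11933156]
cap [0.5749459  0.09918805 0.027     ] [-0.02462285 -0.02228205  0.027     ] [ 0.02454364 -0.20322356  0.018     ]
top cap 70 [-0.0325 -0.0312  0.0235] [-0.0107 -0.0096  0.0286] [-0.0221 -0.0204  0.0261]
top tab 25 [-0.0324 -0.0046  0.0343] [-0.0105  0.0004  0.0421] [-0.0214 -0.0024  0.038 ]
top stop 30 [0.0035 0.0443 0.031 ] [0.0326 0.0505 0.0364] [0.0181 0.0471 0.033 ]
top fence 230 [ 0.0302 -0.1112  0.0271] [0.0433 0.1294 0.0334] [0.0397 0.0087 0.0291]
 slope [-0.00284813  0.03973108]
top balsa [ 0.0008 -0.2     0.013 ] [0.0438 0.0274 0.0294] ((22.647724151611328, -86.34722137451172), (42.956756591796875, 227.2552947998047), 0.2755317986011505)
side cap 13 [-0.0333 -0.031   0.0253] [-0.015  -0.0149  0.0298] [-0.0268 -0.0235  0.0271]
side tab 37 [-0.0333 -0.0036  0.034 ] [-0.0109  0.0028  0.0419] [-0.0223  0.0003  0.0376]
side stop 40 [0.0041 0.044  0.031 ] [0.0339 0.0552 0.0364] [0.018  0.0497 0.0336]
side fence 212 [ 0.0308 -0.1104  0.0271] [0.0432 0.1302 0.0339] [0.039  0.0224 0.0298]
 slope [-0.00190986  0.03902982]
side balsa [ 0.0015 -0.1998  0.0135] [0.043  0.0146 0.0294] ((22.096372604370117, -92.63462829589844), (214.35647583007812, 41.289180755615234), 89.71121978759766)
```

```bash
cat >> h.py <<'E'
BY=-np.radians(4.95); BO=np.array([.6019,.1193])
E
python3 - <<'E'
import numpy as np
from h import *
from plant import robot
f=dict(np.load('top.npz'))
P=cloud(f)
for z0,z1 in((.03,.06),(.06,.09),(.09,.14),(.14,.2)):
    m=(P[...,0]>.4)&(P[...,0]<.9)&(P[...,1]>-.6)&(P[...,1]<-.1)&(P[...,2]>z0)&(P[...,2]<z1)
    q=P[m]
    if len(q): print(z0,len(q),np.percentile(q,[1,99],axis=0).round(3).tolist(), q[:,1].max())
B,I=bed()
for nm,p in dict(cap=[-.023,-.022,.06],tabend=[-.023,.034,.03],rear=[.021,-.225,.02]).items():
  for s in(1,-1):
    w=B(p); j=robot.inverse_kinematics(w,[np.pi,0,BY+s*np.pi/2]); print(nm,s,w.round(3),None if j is None else np.round(j,2))
E
```

```text
0.03 136 [[0.401, -0.415, 0.03], [0.643, -0.118, 0.06]] -0.11837749549705988
0.06 2380 [[0.432, -0.277, 0.06], [0.65, -0.204, 0.086]] -0.19408883197239588
0.09 1157 [[0.421, -0.269, 0.091], [0.661, -0.212, 0.139]] -0.2117819772582583
0.14 13280 [[0.418, -0.462, 0.149], [0.663, -0.266, 0.17]] -0.2637231142964403
cap 1 [0.577 0.099 0.06 ] [ 0.24  0.6  -0.65  1.87  0.48  0.84 -0.75]
cap -1 [0.577 0.099 0.06 ] [ 0.54  0.86 -1.18  1.85  0.9   1.1   2.06]
tabend 1 [0.582 0.155 0.03 ] [ 0.16  0.68 -0.69  1.84  0.57  0.83 -0.9 ]
tabend -1 [0.582 0.155 0.03 ] [ 0.44  0.94 -1.19  1.82  0.99  1.11  1.93]
rear 1 [ 0.603 -0.107  0.02 ] [ 0.49  0.66 -0.53  1.82  0.46  0.78 -0.37]
rear -1 [ 0.603 -0.107  0.02 ] [-0.6   0.92  1.1   1.89 -0.99  1.01 -2.27]
```

Run:
```python
import numpy as np
from h import *
from plant import robot
B,I=bed(); O=[np.pi,0,BY+np.pi/2]
s=robot.sense(); p=s['tcp_pos'].copy() if hasattr(s['tcp_pos'],'copy') else list(s['tcp_pos'])
robot.move_straight([p[0],p[1],.36],vel=.2)
robot.goto(B([-.023,-.0225,.30]),O)
robot.grip(0.0,20)
print(robot.nose_length,robot.sense()['t'],robot.sense()['tcp_pos'])
robot.move_straight(B([-.023,-.0225,.075]),vel=.2)
s=robot.sense(); print(s['t'],I(s['tcp_pos']),s['tcp_rot'],s['wrist_force'],s['opening'])
for n in('side','top'):
    f=robot.grab_frame(n); np.savez(f'{n}1.npz',**f)
a,b=[dict(np.load(n+'1.npz'))['image'] for n in('side','top')]
c=np.hstack([cv2.resize(a[190:310,180:290],(390,425)),cv2.resize(b[140:230,150:240],(410,425),interpolation=cv2.INTER_CUBIC)])
cv2.imwrite('pics/hover.png',c[...,::-1])
```

```text
0.011 4.5667 [0.57703964 0.09886813 0.30000059]
5.8417 [-0.02218225 -0.02197569  0.07616522] [ 3.13948478e+00 -7.58640208e-04  1.48444327e+00] [0.17917167 0.93891414 0.27991832] -0.000651145812321821
```

View pics/hover.png

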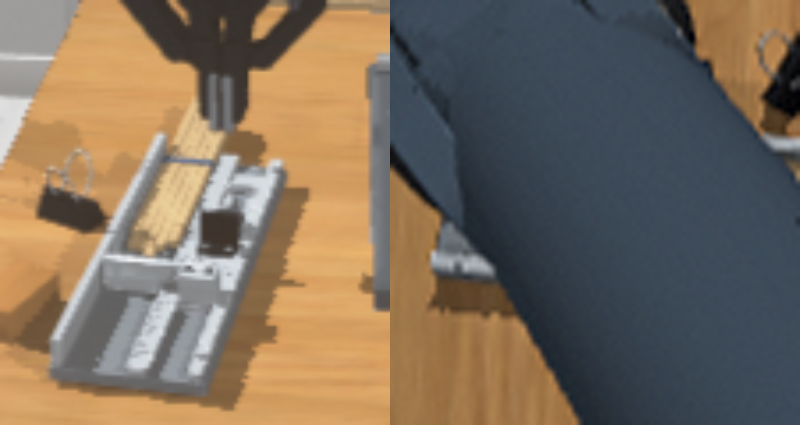

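The side view shows the shut fingers above the cap, lined up with the tab (tips near crop pixel (218,125)); the top view is blocked by the arm. Press down now.

Run:
```python
import numpy as np
from h import *
from plant import robot
B,I=bed(); n=robot.nose_length
robot.move_straight(B([-.023,-.0225,.046]),vel=.06); robot.sleep(.2)
s=robot.sense(); print('free',s['t'],I(s['tcp_pos']),s['wrist_force'])
r=robot.move_straight(B([-.023,-.0225,.022+n]),vel=.015,contact_N=1.5)
s=robot.sense(); print(r,s['t'],'tip z',s['tcp_pos'][2]-n,s['wrist_force'])
```

```text
free 6.775 [-0.02274813 -0.02235874  0.04633991] [ 0.18799656 -0.32530256 -0.0353431 ]
False 7.7917 tip z 0.022089492037506857 [ 0.1771805   0.28684859 -0.00563837]
```

Run:
```python
import numpy as np
from h import *
from plant import robot
f=robot.grab_frame('side'); s=robot.sense()
B,I=bed(); np.savez('side2.npz',**f)
print(proj(f,B([-.023,-.02,.027])),proj(f,s['tcp_pos']), proj(f,np.array(s['tcp_pos'])-[0,0,robot.nose_length]))
a=f['image'][205:285,200:280]
cv2.imwrite('pics/press.png',cv2.resize(a,(600,600),interpolation=cv2.INTER_CUBIC)[...,::-1])
P=(cloud(f)); L=np.array([I(q) for q in P[205:285,200:280].reshape(-1,3)])
m=(abs(L[:,0]+.023)<.02)&(L[:,1]>-.04)&(L[:,1]<.02)&(L[:,2]>.019)&(L[:,2]<.06)
for z in range(20,60,3):
    q=L[m&(abs(L[:,2]*1000-z)<1.5)]
    if len(q): print(z,len(q),q.min(0).round(4)[:2],q.max(0).round(4)[:2])
```

```text
[243.23697309 250.90677361] [243.40513355 247.85318825] [243.45095275 252.3090301 ]
20 51 [-0.0408 -0.0383] [-0.0037  0.0183]
23 22 [-0.0363 -0.0269] [-0.0117  0.019 ]
26 27 [-0.0339 -0.0289] [-0.0117  0.005 ]
29 15 [-0.0331 -0.0269] [-0.0117  0.0017]
32 11 [-0.0336 -0.0019] [-0.0115  0.0028]
35 15 [-0.0336 -0.0018] [-0.0119  0.0034]
38 18 [-0.0333 -0.0047] [-0.0118  0.0026]
41 8 [-0.033  -0.0016] [-0.0165  0.001 ]
44 2 [-0.0285 -0.0232] [-0.0262 -0.0138]
47 4 [-0.0285 -0.0139] [-0.016  -0.0113]
50 10 [-0.0278 -0.0162] [-0.0164 -0.009 ]
53 14 [-0.0328 -0.0173] [-0.011  -0.0078]
56 18 [-0.0351 -0.0289] [-0.0108 -0.0093]
59 11 [-0.0348 -0.0157] [-0.0087 -0.0093]
```

View pics/press.png

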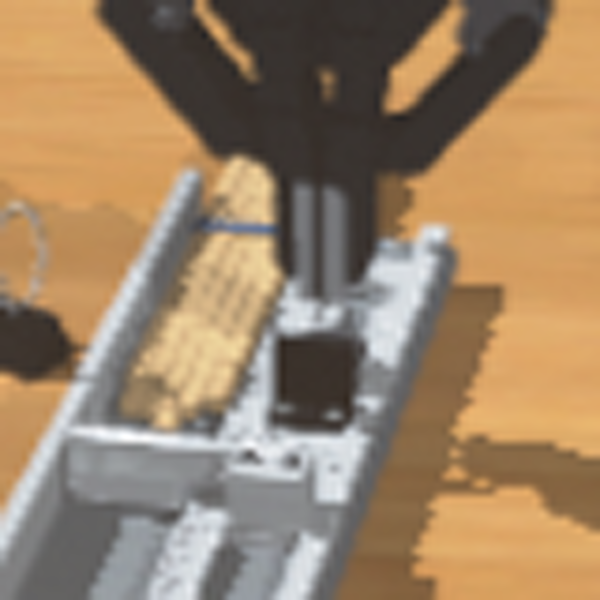

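The side crop shows the shut fingertips ending at crop (320,298), i.e. still some 12–20 mm above the cap, well short of the nose length stated. I continue down on contact to find the true tip height.

Run:
```python
import numpy as np
from h import *
from plant import robot
B,I=bed()
r=robot.move_straight(B([-.023,-.0225,.004]),vel=.02,contact_N=1.5)
s=robot.sense(); print(r,s['t'],'tcp z',s['tcp_pos'][2],I(s['tcp_pos']),s['wrist_force'])
```

```text
True 8.7667 tcp z 0.01401122033276785 [-0.02316673 -0.02255235  0.01401122] [0.5013552  0.28731154 1.30261058]
```

Contact at TCP z 0.014 means the tips are really 13 mm behind the TCP, agreeing with the picture. I use that offset.

Run:
```python
import numpy as np
from h import *
from plant import robot
B,I=bed()
for z in (.010,.0085,.0078):
    robot.move_straight(B([-.023,-.0225,z]),vel=.02,contact_N=12); robot.sleep(.1)
    s=robot.sense(); print(s['t'],I(s['tcp_pos']).round(4),s['wrist_force'].round(2) if hasattr(s['wrist_force'],'round') else s['wrist_force'])
```

```text
9.2167 [-0.0231 -0.0226  0.01  ] [-0.93  0.42  3.33]
9.5667 [-0.023  -0.0225  0.0095] [-3.66 -0.93 10.87]
9.9167 [-0.023  -0.0225  0.0095] [-3.65 -1.62 15.27]
```

Run:
```python
import numpy as np
from h import *
from plant import robot
B,I=bed()
def rep(r=None):
    s=robot.sense(); print(r,round(s['t'],2),I(s['tcp_pos']).round(4),np.round(s['wrist_force'],2))
robot.move_straight(B([-.023,-.0225,.0093]),vel=.02); robot.sleep(.1); rep()
r=robot.move_straight(B([-.023,-.0185,.0093]),vel=.02,contact_N=15); rep(r)
r=robot.move_straight(B([-.023,-.012,.0093]),vel=.02,contact_N=15); rep(r)
r=robot.move_straight(B([-.023,-.006,.0093]),vel=.02,contact_N=15); rep(r)
```

```text
None 10.27 [-0.0231 -0.0226  0.0096] [-3.33 -0.96  7.22]
False 10.62 [-0.0227 -0.0208  0.0095] [-2.2  -3.95  9.62]
False 11.09 [-0.0221 -0.0147  0.0095] [-1.05 -6.29  8.35]
False 11.54 [-0.0221 -0.0093  0.0095] [-0.43 -6.13  8.27]
```

Run:
```python
import numpy as np
from h import *
from plant import robot
B,I=bed()
def rep(r=None):
    s=robot.sense(); print(r,round(s['t'],2),I(s['tcp_pos']).round(4),np.round(s['wrist_force'],2))
r=robot.move_straight(B([-.023,.012,.0110]),vel=.04,contact_N=15); rep(r)
r=robot.move_straight(B([-.023,.030,.0120]),vel=.04,contact_N=15); rep(r)
r=robot.move_straight(B([-.023,.042,.0120]),vel=.02,contact_N=7); rep(r)
robot.sleep(.3); rep()
f=robot.grab_frame('side')
a=f['image'][205:285,200:280]; np.savez('side3.npz',**f)
cv2.imwrite('pics/pushed.png',cv2.resize(a,(600,600),interpolation=cv2.INTER_CUBIC)[...,::-1])
```

```text
False 12.14 [-0.0233  0.0122  0.0106] [ 0.8 -1.7 -0.4]
False 12.74 [-0.023   0.0317  0.0124] [ 0.17 -0.34  0.37]
True 13.15 [-0.0231  0.0344  0.0117] [ 0.53  0.33 -0.22]
None 13.45 [-0.0235  0.0333  0.011 ] [-0.81  0.66  0.44]
```

View pics/pushed.png

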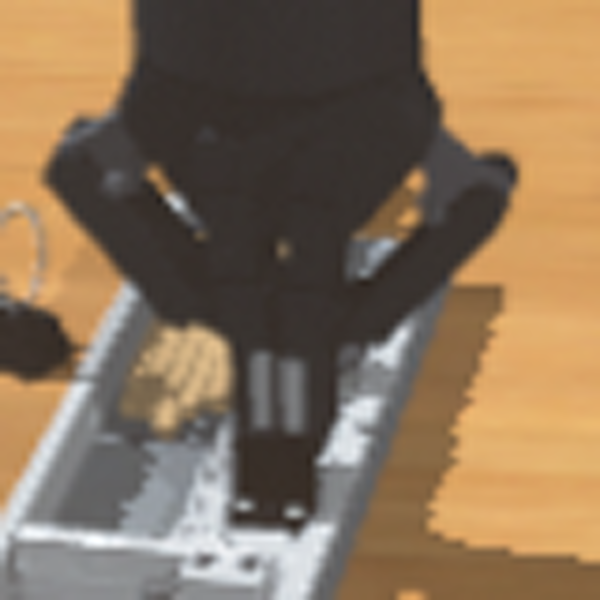

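The stop has moved to the far setting (stop top edge at crop (100,535), tab between fingers and foot). Retreat to behind the balsa and check slide and cap.

Run:
```python
import numpy as np
from h import *
from plant import robot
B,I=bed(); O=[np.pi,0,BY+np.pi/2]
robot.move_straight(B([-.023,.030,.012]),vel=.06)
robot.move_straight(B([-.023,.030,.12]),vel=.2)
robot.move_straight(B([.021,-.228,.12]),vel=.25)
for n in('side','top'):
    f=robot.grab_frame(n); np.savez(n+'4.npz',**f)
    L=(cloud(f)-np.r_[BO,0])@np.array([[np.cos(BY),-np.sin(BY),0],[np.sin(BY),np.cos(BY),0],[0,0,1]])
    for nm,a in dict(cap=(-.033,-.013,-.028,-.012,.017,.035),tab=(-.04,-.004,.03,.07,.034,.046),stop=(.003,.034,.07,.115,.031,.04)).items():
        q=L[np.all((L>[a[0],a[2],a[4]])&(L<[a[1],a[3],a[5]]),-1)]
        if len(q): print(n,nm,len(q),q.min(0).round(4),q.max(0).round(4),np.median(q,0).round(4))
s=robot.sense(); print(s['t'],I(s['tcp_pos']))
a=dict(np.load('side4.npz'))['image'][205:285,190:280]
b=dict(np.load('top4.npz'))['image'][150:220,150:320]
cv2.imwrite('pics/retr.png',np.vstack([cv2.resize(a,(350,300)),cv2.resize(b,(728,300))[:,:350]] if 0 else [cv2.resize(b,(720,296),interpolation=cv2.INTER_CUBIC),np.pad(cv2.resize(a,(338,300),interpolation=cv2.INTER_CUBIC),((0,0),(0,382),(0,0)))])[...,::-1])
```

```text
side cap 46 [-0.0327 -0.0276  0.0171] [-0.0132 -0.0126  0.0296] [-0.0224 -0.0184  0.0265]
side tab 40 [-0.0348  0.0458  0.0342] [-0.0106  0.0551  0.0416] [-0.0231  0.0509  0.0381]
side stop 51 [0.0032 0.093  0.0311] [0.0337 0.1036 0.0364] [0.018  0.1    0.0337]
top cap 51 [-0.033  -0.0277  0.0224] [-0.014  -0.0124  0.0302] [-0.0236 -0.0198  0.0259]
top tab 25 [-0.0339  0.0459  0.0341] [-0.0122  0.0509  0.0417] [-0.0236  0.0475  0.0379]
top stop 28 [0.005  0.094  0.0313] [0.0331 0.1006 0.0346] [0.0176 0.0975 0.0331]
15.7417 [ 0.02075987 -0.22571777  0.12013689]
```

View pics/retr.png

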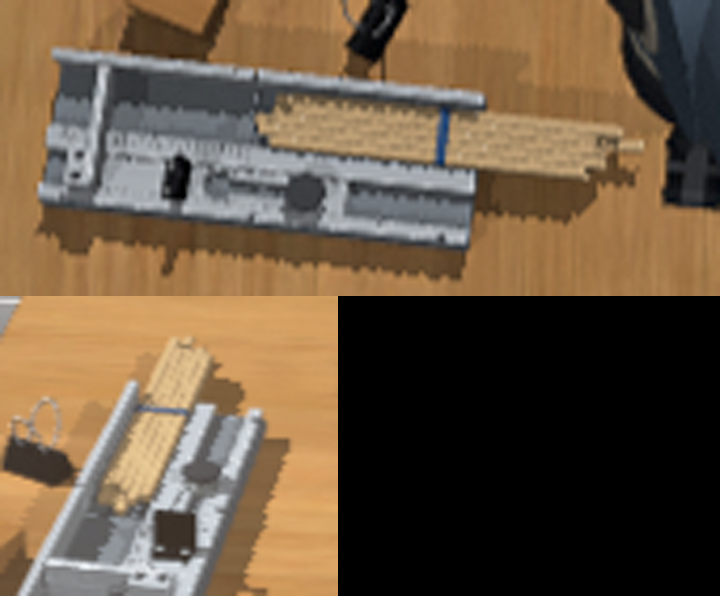

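Stop and tab now stand 50 mm further on, and the cap is at z≈26.5 mm (sprung up); the fingers are at top crop (690,180), just behind the bundle tip (640,145). Now lower and push.

Run:
```python
import numpy as np
from h import *
from plant import robot
B,I=bed()
def rep(r=None):
    s=robot.sense(); print(r,round(s['t'],2),I(s['tcp_pos']).round(4),np.round(s['wrist_force'],2))
r=robot.move_straight(B([.021,-.228,.010]),vel=.12,contact_N=8); rep(r)
r=robot.move_straight(B([.021,-.228,-.003]),vel=.04,contact_N=5); rep(r)
if not r:
    r=robot.move_straight(B([.021,-.150,-.003]),vel=.05,contact_N=5); rep(r)
    if not r:
        r=robot.move_straight(B([.021,-.128,-.003]),vel=.015,contact_N=4); rep(r)
```

```text
False 16.81 [ 0.0218 -0.2278  0.0108] [ 0.7  -0.57  0.59]
False 17.28 [ 0.0208 -0.228  -0.0033] [0.83 0.97 0.06]
False 18.99 [ 0.021  -0.1504 -0.0031] [0.53 0.44 0.71]
True 20.04 [ 0.0206 -0.1346 -0.0035] [0.52 0.93 0.56]
```

Run:
```python
import numpy as np
from h import *
from plant import robot
B,I=bed()
robot.move_straight(B([.021,-.165,-.003]),vel=.08)
robot.move_straight(B([.021,-.185,.15]),vel=.2)
robot.sleep(.3)
for n in('side','top'):
    f=robot.grab_frame(n)
    L=(cloud(f)-np.r_[BO,0])@np.array([[np.cos(BY),-np.sin(BY),0],[np.sin(BY),np.cos(BY),0],[0,0,1]])
    hs=cv2.cvtColor(f['image'],cv2.COLOR_RGB2HSV)
    m=(hs[...,1]>60)&(hs[...,0]<30)&np.all((L>[0,-.135,.014])&(L<[.036,.11,.027]),-1)
    q=L[m]; print(n,'balsa',q.min(0).round(4),q.max(0).round(4))
    for nm,a in dict(cap=(-.033,-.013,-.028,-.012,.017,.035),stop=(.003,.034,.07,.115,.031,.04)).items():
        q=L[np.all((L>[a[0],a[2],a[4]])&(L<[a[1],a[3],a[5]]),-1)]
        if len(q): print(n,nm,len(q),q.min(0).round(4),q.max(0).round(4),np.median(q,0).round(4))
    if n=='top': cv2.imwrite('pics/end.png',cv2.resize(f['image'][150:220,150:320],(800,330),interpolation=cv2.INTER_CUBIC)[...,::-1])
s=robot.sense(); print(s['t'],I(s['tcp_pos']),s['wrist_force'])
```

```text
side balsa [ 1.000e-04 -1.237e-01  1.420e-02] [0.0334 0.0778 0.0254]
side cap 47 [-0.0328 -0.0279  0.0175] [-0.0133 -0.0121  0.029 ] [-0.0231 -0.0185  0.0268]
side stop 48 [0.0045 0.0932 0.0311] [0.0335 0.1047 0.0366] [0.0187 0.1005 0.0335]
top balsa [ 1.000e-04 -1.218e-01  1.410e-02] [0.0328 0.0938 0.0254]
top cap 55 [-0.0328 -0.0278  0.0218] [-0.0136 -0.0125  0.0302] [-0.0229 -0.02    0.0256]
top stop 29 [0.0049 0.0952 0.0313] [0.0338 0.1007 0.0376] [0.0195 0.097  0.0334]
21.8917 [ 0.02081327 -0.184887    0.14951397] [ 0.66759164 -0.88847508 -0.30254708]
```

View pics/end.png

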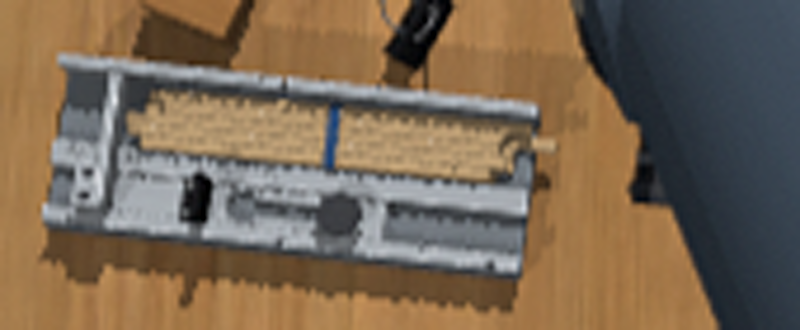

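The picture shows the bundle in the lane with its front tip at crop (128,125) against the stop (112,130). Its rear is at bed y ≈ −123 mm, the home value, and the cap is up.

```bash
python3 -c "
from plant import robot
print(robot.close_job())"
```

```text
the job is handed in; nothing more can be done
None
```

The job is handed in, with no verdict returned: the stop has moved 50 mm to its long setting with the plunger sprung up, the balsa bundle butts against it to within about 1–2 mm as measured, and the gripper touched none of the things lying round the bed.

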